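Check a badge's print colour with the hand-held colour meter

ROBOT

A 6-joint arm with a two-finger parallel gripper is mounted at the origin on the work surface. World frame = base frame: x ahead of the robot, y to its left, z up, the work surface at z = 0. Lengths are in m, angles in rad, forces in N, time in s.
With the tool pointing down it reaches from about 0.3 to 0.875 m from the base axis. Payload 6.4 kg.
Tool frame: the origin (TCP) lies midway between the tips of the shut fingers; the grasp point (between the pads) lies 19 mm behind it (grip_depth is the distance from the TCP to the grasp point, in m); z points along the fingers, y is the line along which they close (so a half turn about z gives the same grasp; the last joint's range is limited). The gripper opens to 88 mm and grips with 3 to 60 N. Pads are 18 mm wide; open, the fingers measure 123 mm over their backs; the gripper's body (75 mm by 187 mm) begins 45 mm behind the grasp point.
Start: joints at [-1.474, 0.181, 1.607, -0, 1.354, -0.206], TCP at [0.171, -0.549, 0.239] pointing down, gripper open.
Joint ranges: [-2.99, 2.99], [-0.89, 2.07], [0.3, 2.58], [-1.14, 4.28], [0, 2.63], [-3.12, 3.12]. Speed limits (rad/s): [2.57, 2.57, 3.01, 3.14, 3.14, 3.14].

INTERFACE

Orientations are given as a unit quaternion [x, y, z, w].
In Python, from plant import * gives the robot as it stands.
- The arm moves only by the shell command python3 -m jog 'ROWS' [FORCE]. ROWS is JSON, one flat list of numbers, 7 for each row, row after row: the shift along the tool's x, y, z in mm, then the turn, a rotation vector about the tool's x, y, z in degrees, then the closure in counts, from 0 (fully open) to 255 (shut). A call has 1 to 10 rows; each row shifts and turns the commanded pose from where the row before left it, along the tool's axes as they then stand; what a row does not reach is not made up. A row lasts 1/8 s, in which the tool goes at most 62.5 mm and 10.7 degrees, less where a joint would pass 70% of its speed; a pose out of reach is approached as far as the arm can. A call is refused whole if a number of a shift passes 62.5 or a number of a turn 10.7, either way. A call with a gripper value outside its range is refused whole. The fingers move at their own pace and stop on an object; FORCE is the grip in N (left out, the last holds). Time passes only in rows, so rows that do not move let the fingers close. It gives the time, the measured TCP pose, the force, the opening and the grip force at its end, in the units of the state.
- get_state(): the state, without advancing time (a new reading comes with each control period).
- get_image(name): name is "scene" or "top" or "wrist"; returns a dict with "color" (480x640x3 uint8, red, green, blue), "fov_y" (degrees; the focal length in pixels is half the picture's height over the tangent of half this angle, whatever the lens; pixels are square), "cx", "cy" (the principal point, pixels), "R" (3x3) and "t" (3): a world point X has camera coordinates R X + t. Camera axes: x right, y down, z forward; pixel columns grow to the right and rows downward; lengths in m; the calibration is good to about 2 mm. A picture is of the moment at which its call begins. There is no depth.
- job_done(): hands the job in; it is judged then, once.
The state is a dict: "t": time; "joint_pos": joint angles; "joint_velocities": joint speeds; "joint_torque": joint torques, N m; "eef_pos": TCP position; "tool_rot": TCP orientation; "force": force on the tool from outside, world axes, zero at the start; "wrist_torque": the same for the moment, N m; "opening": opening from 0.0 (shut) to 1.0 (fully open); "finger_force": force on a finger pad.
Only numpy, scipy, OpenCV 4.12 (cv2) and the standard library are available. Lean on these libraries where they do the work, as an engineer would, in place of code of your own. Each camera call takes 0.05 s, during which the arm holds its last target. There are 200 camera calls.

TASK

Take the yellow-and-white colour meter out of its forked dock and take a reading of the red badge: hold the meter square to the sloping badge, centred on it, with its spring nose gently pressed about half way in, and keep it steady like that for two seconds. Then hang the meter back upright in its dock and let go. Do not touch the blue badge's stand with the meter, do not press hard on the red badge, and leave the stands, the die and the jar where they are.

Things in the scene. Friction and masses are not known exactly. Their poses are not given: they have to be found in the camera images.
- meter: Hand-held colour meter, 142 mm long, 0.2-0.35 kg, round about its z axis, hanging upright in the dock. Origin: centre of its yellow flange's underside; z points from nose to handle. Flange 60 mm dia, z 0 to 6 mm. Black rubber handle (grip here): 32 mm dia, z 6 to 70. White barrel 36 mm dia, z -60 to 0. Black sprung nose 24 mm dia, down to z -72.
- meter_tip (a point): Centre of the flat end face of the meter's nose (72 mm below the meter's origin along its axis when out); its axes are parallel to the meter's.
- meter_nose (a joint): How far the spring nose is pushed into the barrel (m): 0 fully out, 0.010 fully in (then hard stop). Spring: about 1 N to start moving, 0.8 N more per mm, about 5 N half way in.
- dock: Fixed aluminium fork, yaw varies. Origin: on the table under the meter's place, z up. Two level prongs (46 mm gap, 78 mm over all, tops at z 100 mm) run along x from -34 mm (open end) to an upright at x 43 to 61, 90 mm wide, 100 high. The meter hangs by its flange on the prongs, its origin at dock (0, 0, 100 mm); 5 mm side play for the barrel. Base plate 10 mm thick, x -35 to 75, 120 mm wide.
- red_stand: Loose weighted sample stand (0.95 kg, base 130 x 110 mm, about 88 mm high without the badge), carrying the red badge. Origin: centre of its base's underside, z up; its panel slopes at 33 degrees and faces up and to the stand's -x side (roughly to the robot).
- red_stand_face (a point): Centre of the upper face of the red stand's sloping grey panel, 58 mm above the table; z: its outward normal (33 deg from vertical), y level. The flat red badge (58 mm dia, 24 mm white centre spot) is centred on and square to this z axis, on a firmly clamped platen set differently each time: its face is 20 to 36 mm out from this point along z, to be found by touch.
- blue_stand: The same stand with a blue badge: not to be touched by the meter. Origin and axes as for the red stand.
- die: Steel press die, 66 mm diameter, 50 mm high, standing loose; origin at the centre of its underside. A bystander.
- jar: Jar, 64 mm diameter, 85 mm high, standing loose; origin at the centre of its underside. A bystander.
Not all that is in view belongs to the job. Of the things like the meter, leave any that is turquoise; of the rest the larger one is meant.

How it is judged:
On the way:
1. the meter is held on the red badge, its nose pushed in 3 to 8 mm, within 8 mm of the badge's centre each way and square to it within 8 degrees, still, for 1.8 s (value of joint meter_nose between 0.003 and 0.008 m and contact force between meter and red_stand above 1 N and x of meter_tip in the frame of red_stand_face between -0.008 and 0.008 m and y of meter_tip in the frame of red_stand_face between -0.008 and 0.008 m and angle between the z axis of meter and the z axis of red_stand_face, either way round below 0.14 rad and linear speed of meter below 0.012 m/s and angular speed of meter below 0.1 rad/s), for 1.8 s.
At the end, for the whole second after the job is handed in: The meter hangs upright in its dock, flange on the prongs (height within 6 mm, along the fork within about 15 mm and across it within 9 mm of its place, tilt under 0.1 rad), nose out and at rest; both stands, the die and the jar stand within 20 mm of where they were (x of meter in the frame of dock between -0.016 and 0.014 m and y of meter in the frame of dock between -0.009 and 0.009 m and z of meter in the frame of dock between 0.094 and 0.106 m and angle between meter's own z axis and vertical below 0.1 rad and linear speed of meter below 0.02 m/s and angular speed of meter below 0.2 rad/s and value of joint meter_nose below 0.002 m and distance of each of red_stand, blue_stand, die, jar from where it was at the start of the episode below 0.02 m); the robot touches nothing.
It fails at once if the red badge is pressed with more than 20 N (contact force between meter and red_stand above 20 N).
It fails at once if the meter touches the blue badge's stand (contact force between meter and blue_stand above 0.5 N).
It fails at once if a stand, the die or the jar is pushed more than 20 mm (distance of any of red_stand, blue_stand, die, jar from where it was at the start of the episode above 0.02 m).
It fails at once if a stand, the die or the jar is tipped over (angle between any of red_stand, blue_stand, die, jar's own z axis and vertical above 0.35 rad).
It also fails if it takes over 62 s, if anything falls off the work surface, if the arm or the gripper's body presses on something with over 40 N, if the wrist force passes 120 N, or if a joint passes its speed limit or range.

## Working session

There is one attempt and no reset: what is moved stays moved. The work goes in short steps, Python scripts to look and compute and a shell command to move; the robot and the scene stay as the last step left them, time stands still between calls to the robot, and variables do not carry over. Pictures are saved under pics/ and viewed, at most 10 in all, crops included, and the job is handed in when it is done.

```bash
ls; mkdir -p pics; python3 - <<'E'
from plant import *
import cv2,pickle
for n in ["scene","top"]:
    d=get_image(n); cv2.imwrite(f"pics/{n}0.png",d["color"][:,:,::-1]); pickle.dump(d,open(f"{n}0.pkl","wb"))
    print(n,d["fov_y"],d["cx"],d["cy"],d["R"],d["t"])
s=get_state();print(s)
E
```

```text
pics
scene 49.00075482305653 318.70644920414173 239.78813507561478 [[-6.14316820e-01  7.89059423e-01 -2.65537660e-04]
 [ 6.29571790e-01  4.89945894e-01 -6.02986220e-01]
 [-4.75661860e-01 -3.70591752e-01 -7.97751558e-01]] [ 0.29351817 -0.33401575  1.31720048]
top 50.38790146712114 323.6908417982185 251.55612960750736 [[ 0.0075365  -0.99930096  0.0366167 ]
 [-0.98394159 -0.01394099 -0.1779455 ]
 [ 0.17833158 -0.03468761 -0.98335884]] [0.03171185 0.53390061 0.83217665]
{'t': 0.1, 'joint_pos': array([-1.47433692e+00,  1.81471694e-01,  1.60787688e+00, -1.33784255e-05,
        1.35378844e+00, -2.06307764e-01]), 'joint_velocities': array([ 0.00087828, -0.00083292, -0.00229332,  0.00064789,  0.00060012,
       -0.00075405]), 'joint_torque': array([ 3.00952561e-04, -4.34819376e+01, -3.42694759e+01,  7.04370928e-02,
        3.40685039e-02, -3.67170981e-05]), 'eef_pos': array([ 0.17140606, -0.54836862,  0.23791249]), 'tool_rot': array([ 9.88562858e-01,  1.50807424e-01,  3.58685398e-05, -7.71371777e-04]), 'force': array([-0.73792069, -0.30946463,  0.52520816]), 'wrist_torque': array([ 0.04677217,  0.00635395, -0.02055707]), 'finger_force': 0.0, 'opening': 0.9983966775617291}
```

View pics/scene0.png

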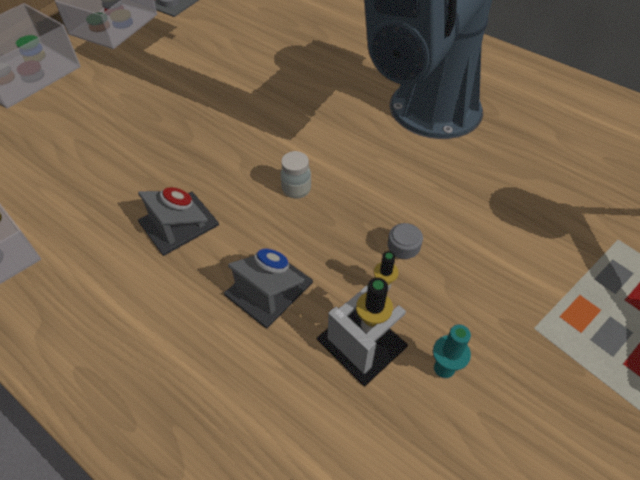

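View pics/top0.png

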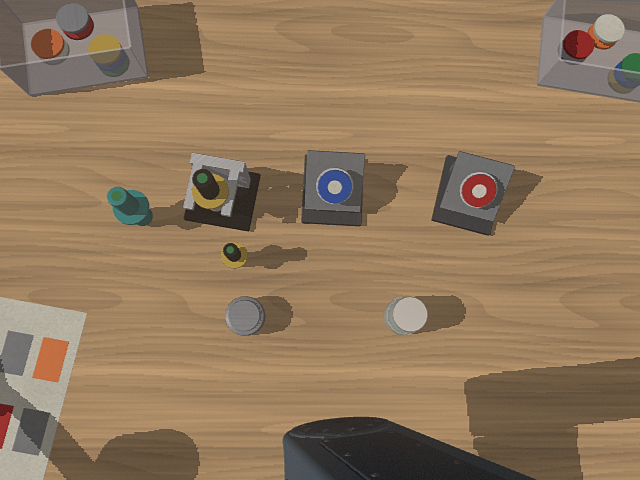

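Scene: the candidates are the large yellow meter in the dock (376,300), a small yellow one (388,265), and a turquoise one (452,345). The large yellow one fits, being in the dock and larger than the other yellow one. In the top view its flange is at (210,190), the blue badge at (335,187) and the red badge at (479,190). I'll confirm it in an enlarged crop.

```bash
python3 - <<'E'
import cv2,numpy as np
t=cv2.imread("pics/top0.png");s=cv2.imread("pics/scene0.png")
c=lambda im,u,v:cv2.resize(im[v:v+100,u:u+133],(400,300),interpolation=cv2.INTER_CUBIC)
cv2.imwrite("pics/crop1.png",np.vstack([np.hstack([c(t,160,140),c(t,420,140)]),np.hstack([c(s,310,275),c(s,120,165)])]))
E
```

```text
(no output)
```

View pics/crop1.png

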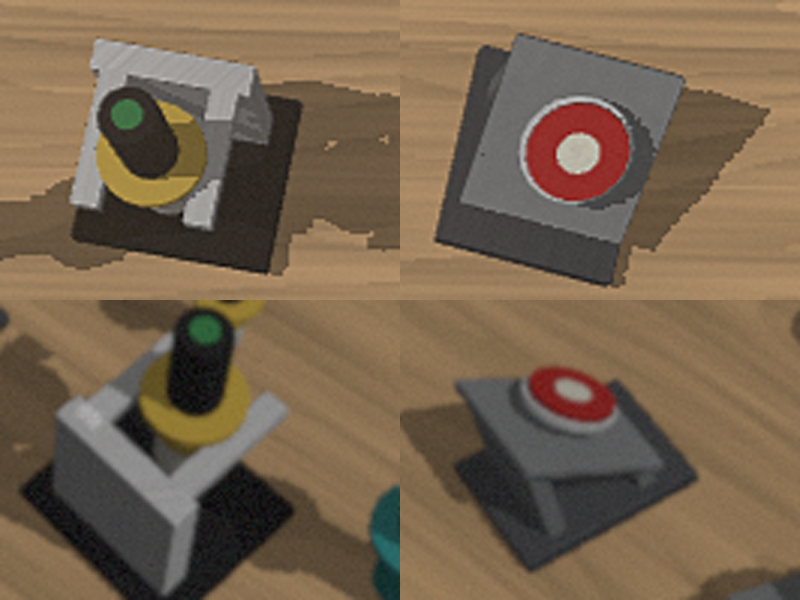

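Crop confirms it: the dock holds the large yellow/white meter with its green end cap, and the red badge is on the right tile. Next I'll fit the dock and red stand poses from the corner pixels.

```bash
cat > h.py <<'E'
import numpy as np,pickle
from scipy.optimize import least_squares
from scipy.spatial.transform import Rotation as Rn
def proj(d,X):
    c=np.asarray(d["R"])@X+np.asarray(d["t"]); f=240/np.tan(np.radians(d["fov_y"]/2))
    return np.array([d["cx"]+f*c[0]/c[2],d["cy"]+f*c[1]/c[2]])
def standR(y): # columns = face axes
    return Rn.from_euler("z",y).as_matrix()@Rn.from_euler("y",-33,degrees=True).as_matrix()
E
python3 - <<'E'
from h import *
T=pickle.load(open("top0.pkl","rb"));S=pickle.load(open("scene0.pkl","rb"))
k=100/300
t1=lambda x,y:(T,np.array([160+x*133/400,140+y*k]));t2=lambda x,y:(T,np.array([420+(x-400)*133/400,140+y*k]))
s1=lambda x,y:(S,np.array([310+x*133/400,275+(y-300)*k]));s2=lambda x,y:(S,np.array([120+(x-400)*133/400,165+(y-300)*k]))
D=[((61,45,100),t1(95,40)),((61,-45,100),t1(257,66)),((-35,-60,10),t1(268,273)),((-35,60,10),t1(72,240)),((75,-60,10),t1(301,101)),
((-34,39,100),t1(71,204)),((-34,-39,100),t1(212,228)),((61,-45,100),s1(57,412)),((61,45,100),s1(178,525)),((43,45,100),s1(197,508)),
((0,0,170),t1(127,114)),((0,0,170),s1(205,330))]
def f(p):
    R=Rn.from_euler("z",p[2]).as_matrix()
    return np.concatenate([proj(c,R@(np.array(m)/1e3)+[p[0],p[1],0])-q for m,(c,q) in D])
r=least_squares(f,[.5,.2,0],loss="soft_l1");print("dock",r.x,np.degrees(r.x[2]));print(f(r.x).reshape(-1,2).round(1).tolist())
P=[((1,1),t2(518,34)),((1,-1),t2(684,77)),((-1,-1),t2(618,243)),((-1,1),t2(460,203)),((1,-1),s2(457,383)),((1,1),s2(525,475)),((-1,1),s2(662,466)),
(None,t2(578,153)),(None,s2(573,390))]
def g(p):
    R=standR(p[2]);o=np.array([p[0],p[1],.058])
    return np.concatenate([proj(c,o+R@(np.array([m[0]*p[3],m[1]*p[4],0]) if m else np.array([0,0,p[5]])))-q for m,(c,q) in P])
r=least_squares(g,[.5,-.2,0,.05,.05,.028],loss="soft_l1");p=r.x
print("red",p,np.degrees(p[2]));print(g(p).reshape(-1,2).round(1).tolist())
print("badge",np.array([p[0],p[1],.058])+standR(p[2])@[0,0,p[5]])
E
```

```text
dock [ 0.62068645  0.22552383 -0.15005544] -8.597543541917307
[[-0.4, -0.6], [-0.8, -0.5], [-0.3, -0.6], [-1.0, -0.3], [-0.3, -0.8], [-0.7, -0.1], [-0.2, -0.4], [-1.0, -1.9], [-0.7, -2.5], [0.9, -4.1], [0.0, 0.3], [-0.3, -2.7]]
red [ 0.65159859 -0.23008743 -0.25133957  0.05197665  0.04889114  0.02312232] -14.40069632141033
[[-0.1, -0.3], [-0.3, -0.1], [-0.1, -0.1], [-0.2, -0.8], [-0.4, -3.0], [0.4, -3.0], [0.5, -2.8], [-0.8, -0.9], [-0.4, -0.6]]
badge [ 0.63940095 -0.22695545  0.07739201]
```

```bash
cat >> h.py <<'E'
DOCK=np.array([.6207,.2255,0]);DY=-.150;RY=-.2513
Tdown=lambda yaw:Rn.from_euler("z",yaw)*Rn.from_euler("x",np.pi)
Tread=Tdown(RY)*Rn.from_euler("y",33,degrees=True)
def plan(s,pos,rot):
    "turn first, then shift in the turned axes (mm, deg)"
    c=Rn.from_quat(s["tool_rot"]); rv=(c.inv()*rot).as_rotvec(degrees=True)
    print("t %.2f"%s["t"],"pos",s["eef_pos"].round(4),"F",s["force"].round(1),"open %.3f"%s["opening"])
    print("turn",rv.round(2),"shift after turn",(rot.inv().apply(np.array(pos)-s["eef_pos"])*1e3).round(1),"shift in now-axes",(c.inv().apply(np.array(pos)-s["eef_pos"])*1e3).round(1))
E
python3 -c "
from plant import *;from h import *
plan(get_state(),[.6207,.2255,.27],Tdown(RY))"
```

```text
t 0.10 pos [ 0.1714 -0.5484  0.2379] F [-0.7 -0.3  0.5] open 0.998
turn [-9.000e-02  1.000e-02  3.175e+01] shift after turn [ 242.7 -861.3  -32.1] shift in now-axes [ 659.6 -604.8  -31. ]
```

```bash
python3 -m jog '[0,0,-16,0,0,8,0, 0,0,-16,0,0,8,0, 0,0,0,0,0,8,0, 0,0,0,0,0,7.7,0, 12,-42,0,0,0,0,0, 14,-50,0,0,0,0,0, 14,-50,0,0,0,0,0, 14,-50,0,0,0,0,0, 14,-50,0,0,0,0,0, 14,-50,0,0,0,0,0]'
python3 -m jog '[14,-50,0,0,0,0,0, 14,-50,0,0,0,0,0, 14,-50,0,0,0,0,0, 14,-50,0,0,0,0,0, 14,-50,0,0,0,0,0, 14,-50,0,0,0,0,0, 14,-50,0,0,0,0,0, 14,-50,0,0,0,0,0, 14,-50,0,0,0,0,0, 14,-50,0,0,0,0,0]'
python3 -c "
from plant import *;from h import *
plan(get_state(),[.6207,.2255,.27],Tdown(RY))"
```

```text
t: 1.35
eef_pos: [0.3237, -0.2846, 0.2705]
tool_rot: [0.992, -0.125, -0.0, -0.0]
force: [0.3, 0.4, -0.3]
opening: 1.004
finger_force: 0.0
t: 2.6
eef_pos: [0.5833, 0.1651, 0.2702]
tool_rot: [0.992, -0.125, -0.0, 0.0]
force: [1.2, -0.5, 0.2]
opening: 0.999
finger_force: 0.0
t 2.60 pos [0.5833 0.1651 0.2702] F [ 1.2 -0.5  0.2] open 0.999
turn [0.02 0.03 0.06] shift after turn [ 21.2 -67.8   0.2] shift in now-axes [ 21.3 -67.8   0.2]
```

```bash
python3 -m jog '[10,-34,0,0,0,0,0, 11,-34,0,0,0,0,0, 0,0,0,0,0,0,0]' >/dev/null
python3 - <<'E'
from plant import *;from h import *
import cv2
s=get_state();plan(s,[.6207,.2255,.27],Tdown(RY))
d=get_image("wrist");cv2.imwrite("pics/w1.png",d["color"][:,:,::-1]);pickle.dump(d,open("w1.pkl","wb"))
for z in (.1,.106,.170): print(z,proj(d,DOCK+[0,0,z]))
E
```

```text
t 2.98 pos [0.6201 0.2259 0.2694] F [-0.8 -0.6 -0.3] open 1.003
turn [0.02 0.09 0.19] shift after turn [ 0.7  0.2 -0.6] shift in now-axes [ 0.7  0.2 -0.6]
0.1 [317.90276727 216.57688415]
0.106 [317.90433046 218.36309506]
0.17 [317.92528599 242.30831074]
```

View pics/w1.png

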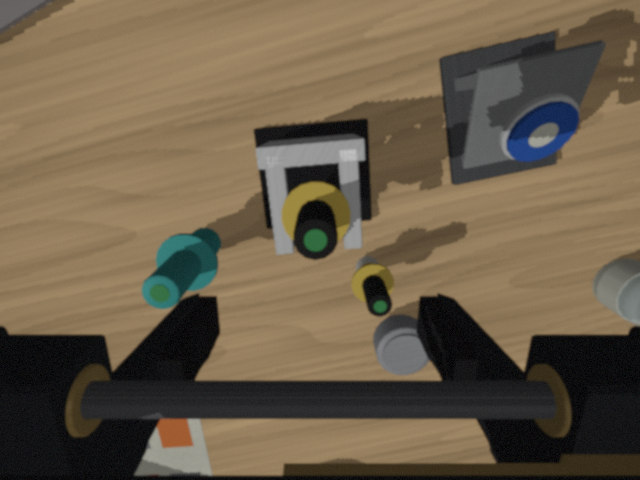

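The green cap is at (315,240), and I predicted (318,242), so the dock fit is good to about 1.5 mm. Descending now.

```bash
python3 -m jog '[1.5,-1,30,0,0,0,0, 0,0,40,0,0,0,0, 0,0,40,0,0,0,0, 0,0,28,0,0,0,0, 0,0,10,0,0,0,0, 0,0,0,0,0,0,255, 0,0,0,0,0,0,255, 0,0,0,0,0,0,255, 0,0,0,0,0,0,255, 0,0,0,0,0,0,255]' 35
python3 -m jog '[0,0,0,0,0,0,255, 0,0,0,0,0,0,255, 0,0,0,0,0,0,255, 0,0,0,0,0,0,255]'
```

```text
t: 4.28
eef_pos: [0.6219, 0.2248, 0.1231]
tool_rot: [0.992, -0.125, 0.0, -0.0]
force: [0.8, 0.2, 0.3]
opening: 0.458
finger_force: 0.0
t: 4.78
eef_pos: [0.6219, 0.225, 0.1229]
tool_rot: [0.992, -0.125, 0.0, -0.0]
force: [-1.1, 3.1, 1.8]
opening: 0.353
finger_force: 35.0
```

```bash
python3 -m jog '[0,0,-8,0,0,0,255, 0,0,-16,0,0,0,255, 0,0,-25,0,0,0,255, 0,0,-25,0,0,0,255, 0,0,-25,0,0,0,255, 0,0,-25,0,0,0,255, 0,0,-16,0,0,0,255, 0,0,0,0,0,0,255]'
python3 - <<'E'
from plant import *;from h import *
import cv2
s=get_state()
# staged pose: reading attitude, tip 60 mm short of nominal near badge
p=np.array([.6516,-.2301,.058]);n=standR(RY)[:,2]
tip=p+n*(.036+.050); plan(s,tip+n*.0949,Tread)
d=get_image("wrist");cv2.imwrite("pics/w2.png",d["color"][:,:,::-1]);pickle.dump(d,open("w2.pkl","wb"))
R=Rn.from_quat(s["tool_rot"])
print("cap exp",proj(d,s["eef_pos"]+R.apply([0,0,.0229-.070])),"tip",proj(d,s["eef_pos"]+R.apply([0,0,.0949])),"flange",proj(d,s["eef_pos"]+R.apply([0,0,.0169])))
E
```

```text
t: 5.78
eef_pos: [0.6225, 0.2247, 0.2647]
tool_rot: [0.992, -0.125, 0.001, -0.0]
force: [-0.4, -0.3, -3.0]
opening: 0.354
finger_force: 35.0
t 5.78 pos [0.6225 0.2247 0.2647] F [-0.4 -0.3 -3. ] open 0.354
turn [-8.000e-02  3.284e+01  2.000e-02] shift after turn [  5.9 433.3  69.4] shift in now-axes [ 42.2 433.4  54.6]
cap exp [317.34907017 390.18644342] tip [317.66951813 245.54305855] flange [317.55272575 298.26065043]
```

View pics/w2.png

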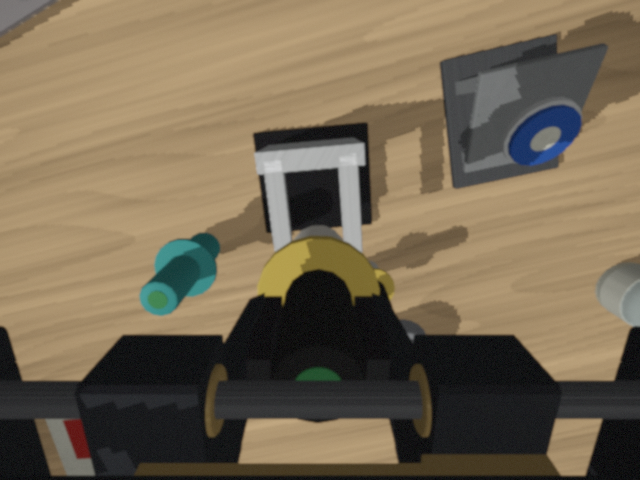

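```bash
python3 -m jog '[0,20,0,0,0,0,255, 0,40,0,0,8.2,0,255, 0,50,0,0,8.2,0,255, 0,50,0,0,8.2,0,255, 0,50,0,0,8.2,0,255, 0,50,0,0,0,0,255, 0,50,0,0,0,0,255, 0,50,0,0,0,0,255, 0,40,0,0,0,0,255, 6,23,10,0,0,0,255]'
python3 -m jog '[0,10,10,0,0,0,255, 0,0,0,0,0,0,255, 0,0,0,0,0,0,255]' >/dev/null
python3 - <<'E'
from plant import *;from h import *
import cv2
s=get_state();p=np.array([.6516,-.2301,.058]);n=standR(RY)[:,2]
tip=p+n*(.036+.050); plan(s,tip+n*.0949,Tread)
ims=[]
for nm in("wrist","top","scene"):
    d=get_image(nm);pickle.dump(d,open(nm[0]+"3.pkl","wb"));ims.append(d["color"][:,:,::-1])
    print(nm,[proj(d,p+n*h).round(1).tolist() for h in(.02,.028,.036)])
t=cv2.resize(ims[1][110:240,400:573],(400,300),interpolation=cv2.INTER_CUBIC)
sc=cv2.resize(ims[2][130:230,110:243],(400,300),interpolation=cv2.INTER_CUBIC)
w=cv2.resize(ims[0],(400,300),interpolation=cv2.INTER_AREA)
wc=cv2.resize(ims[0][0:240,160:480],(400,300))
cv2.imwrite("pics/c3.png",np.vstack([np.hstack([w,wc]),np.hstack([t,sc])]))
E
```

```text
t: 7.08
eef_pos: [0.5249, -0.1901, 0.2564]
tool_rot: [0.952, -0.121, 0.279, 0.036]
force: [0.1, 0.8, -2.8]
opening: 0.357
finger_force: 35.0
t 7.45 pos [ 0.5295 -0.1976  0.2485] F [ 0.6  0.1 -2.8] open 0.357
turn [-0.09  0.28  0.07] shift after turn [ 2.2  1.1 47.6] shift in now-axes [ 2.4  1.2 47.6]
wrist [[319.1, 203.6], [319.2, 205.5], [319.2, 207.5]]
top [[478.0, 189.6], [478.8, 190.8], [479.7, 192.0]]
scene [[176.6, 195.6], [177.9, 192.3], [179.1, 189.0]]
```

View pics/c3.png

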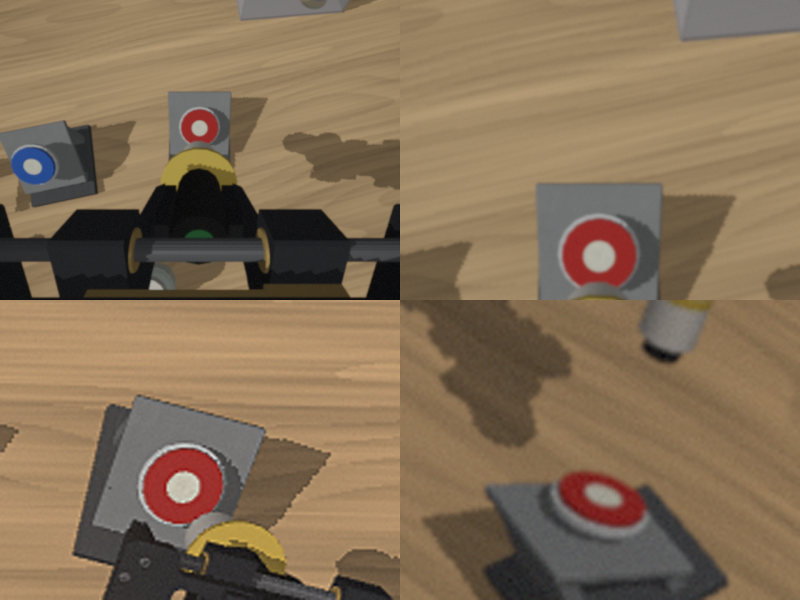

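The white spot is at wrist pixel (319,205), against a predicted (319,204–207). The panel edges look square, so the badge face is about 27 mm out. Approaching now.

```bash
python3 -m jog '[2.4,1.2,16,0,0.3,0,255, 0,0,28,0,0,0,255, 0,0,25,0,0,0,255, 0,0,15,0,0,0,255, 0,0,7,0,0,0,255, 0,0,0,0,0,0,255, 0,0,0,0,0,0,255]'
python3 - <<'E'
from plant import *;from h import *
s=get_state();p=np.array([.6516,-.2301,.058]);n=standR(RY)[:,2]
plan(s,p+n*(.028+.0949),Tread);print("along n F",s["force"]@n)
E
```

```text
t: 8.48
eef_pos: [0.5797, -0.2127, 0.175]
tool_rot: [0.951, -0.12, 0.283, 0.036]
force: [-0.5, -0.5, -2.3]
opening: 0.357
finger_force: 35.0
t 8.47 pos [ 0.5797 -0.2127  0.175 ] F [-0.5 -0.5 -2.3] open 0.357
turn [-0.01 -0.16  0.07] shift after turn [-1.7 -1.  15.5] shift in now-axes [-1.7 -1.  15.5]
along n F -1.7044865519155585
```

```bash
cat > st.py <<'E'
from plant import *;from h import *
s=get_state();p=np.array([.6516,-.2301,.058]);n=standR(RY)[:,2]
plan(s,p+n*(.028+.0949),Tread);print("tip d mm",((s["eef_pos"]-p)@n-.0949)*1e3,"Fn",s["force"]@n)
E
python3 -m jog '[-1,-0.6,3,0,0,0,255, 0,0,3,0,0,0,255, 0,0,1,0,0,0,255, 0,0,1,0,0,0,255, 0,0,0,0,0,0,255, 0,0,0,0,0,0,255]'>/dev/null; python3 st.py
python3 -m jog '[0,0,1,0,0,0,255, 0,0,1,0,0,0,255, 0,0,0,0,0,0,255, 0,0,0,0,0,0,255]' >/dev/null; python3 st.py
python3 -m jog '[0,0,1,0,0,0,255, 0,0,1,0,0,0,255, 0,0,0,0,0,0,255, 0,0,0,0,0,0,255]' >/dev/null; python3 st.py
```

```text
t 9.22 pos [ 0.5831 -0.213   0.167 ] F [-0.7 -0.1 -3.7] open 0.357
turn [-0.02 -0.1   0.04] shift after turn [-0.2 -0.5  6.9] shift in now-axes [-0.2 -0.5  6.9]
tip d mm 34.90038860851856 Fn -2.7833896123607063
t 9.72 pos [ 0.5842 -0.2133  0.1653] F [ 0.1  0.5 -2. ] open 0.359
turn [-0.03 -0.1   0.04] shift after turn [-0.2 -0.5  4.9] shift in now-axes [-0.2 -0.5  4.9]
tip d mm 32.8862203717286 Fn -1.6633167661203012
t 10.22 pos [ 0.5852 -0.2135  0.1636] F [-0.3  0.2 -2.5] open 0.356
turn [-0.03 -0.1   0.04] shift after turn [-0.1 -0.4  2.9] shift in now-axes [-0.1 -0.4  2.9]
tip d mm 30.88227807799869 Fn -1.9715497367407977
```

Free-air force along the axis is about -2.2 N. I'll keep creeping.

```bash
for i in 1; do
python3 -m jog '[0,0,1,0,0,0,255, 0,0,1,0,0,0,255, 0,0,0,0,0,0,255, 0,0,0,0,0,0,255]' >/dev/null; python3 st.py
python3 -m jog '[0,0,1,0,0,0,255, 0,0,1,0,0,0,255, 0,0,0,0,0,0,255, 0,0,0,0,0,0,255]' >/dev/null; python3 st.py
python3 -m jog '[0,0,1,0,0,0,255, 0,0,1,0,0,0,255, 0,0,0,0,0,0,255, 0,0,0,0,0,0,255]' >/dev/null; python3 st.py; done
```

```text
t 10.72 pos [ 0.5863 -0.2138  0.1619] F [ 0.  -0.1 -3.7] open 0.355
turn [-0.03 -0.1   0.04] shift after turn [-0.1 -0.4  0.9] shift in now-axes [-0.1 -0.4  0.9]
tip d mm 28.87510594793541 Fn -3.1130395838015685
t 11.22 pos [ 0.5874 -0.2141  0.1602] F [ 0.   1.3 -3.5] open 0.352
turn [-0.03 -0.1   0.04] shift after turn [-0.2 -0.4 -1.1] shift in now-axes [-0.2 -0.4 -1.1]
tip d mm 26.890856408403288 Fn -2.7470592058548826
t 11.72 pos [ 0.5884 -0.2144  0.1586] F [-0.3 -0.2 -2.3] open 0.355
turn [-0.03 -0.1   0.04] shift after turn [-0.2 -0.5 -3.1] shift in now-axes [-0.2 -0.5 -3.1]
tip d mm 24.925175135147484 Fn -1.8424363032568192
```

```bash

python3 -m jog '[0,0,1,0,0,0,255, 0,0,0,0,0,0,255, 0,0,0,0,0,0,255]' >/dev/null; python3 st.py|grep tip
python3 -m jog '[0,0,1,0,0,0,255, 0,0,0,0,0,0,255, 0,0,0,0,0,0,255]' >/dev/null; python3 st.py|grep tip
python3 -m jog '[0,0,1,0,0,0,255, 0,0,0,0,0,0,255, 0,0,0,0,0,0,255]' >/dev/null; python3 st.py|grep tip
python3 -m jog '[0,0,1,0,0,0,255, 0,0,0,0,0,0,255, 0,0,0,0,0,0,255]' >/dev/null; python3 st.py|grep tip
```

```text
tip d mm 23.916544070419764 Fn -0.44452910474507146
tip d mm 22.9254416229131 Fn 0.3240819776507872
tip d mm 21.92932735525492 Fn 1.497646761326257
tip d mm 20.9278868402671 Fn 1.8945381122697111
```

Contact was at about 24.9 mm. Pushing 1 mm more gives about 5 mm, then I'll hold.

```bash

python3 -m jog '[0,0,1,0,0,0,255, 0,0,0,0,0,0,255, 0,0,0,0,0,0,255, 0,0,0,0,0,0,255, 0,0,0,0,0,0,255, 0,0,0,0,0,0,255]' >/dev/null; python3 st.py
python3 - <<'E'
from plant import *;from h import *
import cv2
ims=[]
for nm in("wrist","top","scene"):
    ims.append(get_image(nm)["color"][:,:,::-1])
t=cv2.resize(ims[1][110:240,400:573],(400,300),interpolation=cv2.INTER_CUBIC)
sc=cv2.resize(ims[2][145:220,125:225],(400,300),interpolation=cv2.INTER_CUBIC)
wc=cv2.resize(ims[0][100:340,160:480],(400,300))
cv2.imwrite("pics/c4.png",np.vstack([np.hstack([wc,t]),np.hstack([sc,sc*0])]))
E
python3 -m jog '[0,0,0,0,0,0,255, 0,0,0,0,0,0,255, 0,0,0,0,0,0,255, 0,0,0,0,0,0,255, 0,0,0,0,0,0,255, 0,0,0,0,0,0,255, 0,0,0,0,0,0,255, 0,0,0,0,0,0,255, 0,0,0,0,0,0,255, 0,0,0,0,0,0,255]' >/dev/null; python3 st.py
```

```text
t 13.97 pos [ 0.5911 -0.215   0.1544] F [-2.9  1.3  1.6] open 0.354
turn [-0.02 -0.1   0.04] shift after turn [-0.2 -0.5 -8.1] shift in now-axes [-0.2 -0.5 -8.1]
tip d mm 19.91617786380477 Fn 3.0536918218043
t 15.38 pos [ 0.591  -0.215   0.1544] F [-3.2  1.2  1.2] open 0.353
turn [-0.02 -0.1   0.04] shift after turn [-0.1 -0.5 -8.1] shift in now-axes [-0.1 -0.5 -8.1]
tip d mm 19.899545314816468 Fn 2.8260640031936997
```

View pics/c4.png

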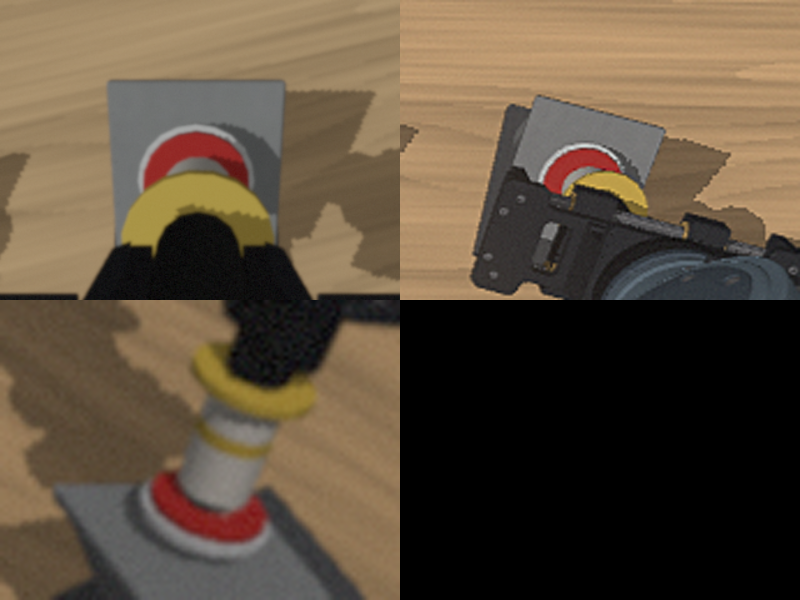

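The nose is centred on the badge with the barrel just clear of it, and contact force is about 5 N. I'll hold a little longer, then retract along the axis.

```bash

python3 -m jog '[0,0,0,0,0,0,255, 0,0,0,0,0,0,255, 0,0,0,0,0,0,255, 0,0,0,0,0,0,255, 0,0,0,0,0,0,255, 0,0,0,0,0,0,255, 0,0,0,0,0,0,255, 0,0,0,0,0,0,255, 0,0,0,0,0,0,255, 0,0,0,0,0,0,255]' >/dev/null
python3 -m jog '[0,0,-4,0,0,0,255, 0,0,-10,0,0,0,255, 0,0,-25,0,0,0,255, 0,0,-35,0,0,0,255, 0,0,-35,0,0,0,255, 0,0,-15,0,0,0,255, 0,0,0,0,0,0,255]'
python3 -c "
from plant import *;from h import *
plan(get_state(),[.6219,.2250,.265],Tdown(RY))"
```

```text
t: 17.5
eef_pos: [0.5253, -0.1984, 0.2597]
tool_rot: [0.951, -0.12, 0.284, 0.036]
force: [0.1, -0.1, -2.7]
opening: 0.35
finger_force: 35.0
t 17.50 pos [ 0.5253 -0.1984  0.2597] F [ 0.1 -0.1 -2.7] open 0.350
turn [  0.06 -33.23   0.05] shift after turn [ -11.7 -434.1   -5.3] shift in now-axes [  -6.4 -434.1  -11.2]
```

```bash

python3 -m jog '[0,-20,-5,0,0,0,255, 0,-40,0,0,-8.3,0,255, 0,-50,0,0,-8.3,0,255, 0,-50,0,0,-8.3,0,255, 0,-50,0,0,-8.3,0,255, -6,-50,0,0,0,0,255, -6,-50,0,0,0,0,255, 0,-50,0,0,0,0,255, 0,-44,0,0,0,0,255, 0,-30,0,0,0,0,255]'>/dev/null
python3 -m jog '[0,0,0,0,0,0,255, 0,0,0,0,0,0,255, 0,0,0,0,0,0,255]' >/dev/null
python3 -c "
from plant import *;from h import *
plan(get_state(),[.6219,.2250,.1229],Tdown(RY))"
```

```text
t 19.12 pos [0.6187 0.2247 0.262 ] F [ 0.2 -0.9 -3. ] open 0.353
turn [ 0.03  0.13 -0.03] shift after turn [  3.   -1.1 139.1] shift in now-axes [  3.3  -1.1 139.1]
```

```bash

python3 -m jog '[3,-1,10,0,0,0,255, 0,0,25,0,0,0,255, 0,0,25,0,0,0,255, 0,0,25,0,0,0,255, 0,0,20,0,0,0,255, 0,0,15,0,0,0,255, 0,0,10,0,0,0,255, 0,0,4,0,0,0,255, 0,0,0,0,0,0,255, 0,0,0,0,0,0,255]'
python3 -c "
from plant import *;from h import *
plan(get_state(),[.6219,.2250,.1229],Tdown(RY))"
```

```text
t: 20.38
eef_pos: [0.6222, 0.2263, 0.1293]
tool_rot: [0.992, -0.125, -0.0, -0.0]
force: [0.2, -0.3, -2.2]
opening: 0.353
finger_force: 35.0
t 20.38 pos [0.6222 0.2263 0.1293] F [ 0.2 -0.3 -2.2] open 0.353
turn [-0.03  0.02  0.05] shift after turn [0.  1.3 6.4] shift in now-axes [0.  1.3 6.4]
```

```bash

python3 -m jog '[0,1,2,0,0,0,255, 0,0,2,0,0,0,255, 0,0,1,0,0,0,255, 0,0,0,0,0,0,255, 0,0,0,0,0,0,255]'
python3 -m jog '[0,0,1,0,0,0,255, 0,0,0,0,0,0,255, 0,0,0,0,0,0,255]'
```

```text
t: 21.0
eef_pos: [0.6215, 0.2252, 0.1235]
tool_rot: [0.992, -0.125, -0.001, -0.0]
force: [-0.0, -0.6, -2.8]
opening: 0.358
finger_force: 35.0
t: 21.38
eef_pos: [0.6216, 0.2252, 0.1229]
tool_rot: [0.992, -0.125, -0.001, -0.0]
force: [-1.7, -0.3, 1.3]
opening: 0.355
finger_force: 35.0
```

The weight is now on the prongs, so I'll release.

```bash

python3 -m jog '[0,0,0,0,0,0,180, 0,0,0,0,0,0,120, 0,0,0,0,0,0,60, 0,0,0,0,0,0,0, 0,0,0,0,0,0,0, 0,0,0,0,0,0,0, 0,0,0,0,0,0,0, 0,0,0,0,0,0,0]'
python3 -m jog '[0,0,-10,0,0,0,0, 0,0,-30,0,0,0,0, 0,0,-40,0,0,0,0, 0,0,-40,0,0,0,0, 0,0,-28,0,0,0,0, 0,0,0,0,0,0,0, 0,0,0,0,0,0,0]'
python3 - <<'E'
from plant import *;from h import *
import cv2
ims=[get_image(n) for n in("wrist","top","scene")]
for d in ims: print([proj(d,DOCK+[0,0,z]).round(1).tolist() for z in(.106,.17)])
ims=[d["color"][:,:,::-1] for d in ims]
wc=cv2.resize(ims[0][60:300,160:480],(400,300))
sc=cv2.resize(ims[2][275:375,310:443],(400,300),interpolation=cv2.INTER_CUBIC)
t=cv2.resize(ims[1],(400,300),interpolation=cv2.INTER_AREA);s=cv2.resize(ims[2],(400,300),interpolation=cv2.INTER_AREA)
cv2.imwrite("pics/c5.png",np.vstack([np.hstack([wc,sc]),np.hstack([t,s])]))
E
```

```text
t: 22.38
eef_pos: [0.6214, 0.2252, 0.1225]
tool_rot: [0.992, -0.125, -0.001, -0.0]
force: [0.8, -0.1, -0.0]
opening: 1.001
finger_force: 0.0
t: 23.25
eef_pos: [0.6211, 0.225, 0.2692]
tool_rot: [0.992, -0.125, -0.002, 0.0]
force: [-0.3, 0.2, -0.1]
opening: 0.999
finger_force: 0.0
[[317.2, 219.4], [317.0, 243.8]]
[[210.0, 190.9], [202.3, 178.3]]
[[374.3, 303.5], [377.8, 282.3]]
```

View pics/c5.png

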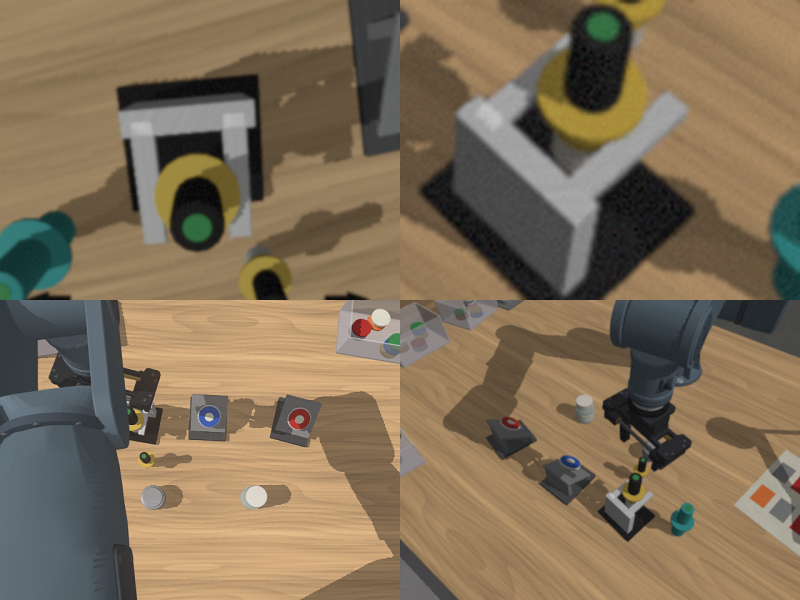

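The meter hangs upright in the dock (cap at wrist pixel (318,242), the same place as before), everything else is where it was, and the gripper is clear.

```bash
python3 -c "
from plant import *
print(job_done())"
```

```text
the job is handed in; nothing more can be done
None
```

I held the meter on the red badge for about 3 s with its nose about 5 mm in (estimated from force and travel). I then hung it back upright in its dock, let go and handed the job in; the judge's result was not shown.

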